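# Draw the unlock pattern on the hall tablet

## Task

Unlock the home tablet standing on the hall shelf: seen from the robot's side, draw an L on its dot grid with the fingertips in one light, unbroken stroke, from the far left dot straight towards you down the left column to the near left corner dot, then right along the near row to the near right dot, and take the hand away. Touch none of the other four dots, do not shove the tablet, and leave the kettlebell, hand gripper, key bowl and shaker where they stand.

Things in the scene. Friction and masses are not known exactly. Their poses are not given: they have to be found in the camera images.
- dot_fl (a point): centre of the far-row left dot, on the glass; z axis: outward normal of the glass, x: along the glass away from the robot (uphill), y: left. Far = the row farthest from the robot, left = the robot's left, as a person reading the tablet from the robot's side sees it. Rows and columns are 42 mm apart
- dot_fm (a point): centre of the far-row middle dot, on the glass; z axis: outward normal of the glass, x: along the glass away from the robot (uphill), y: left
- dot_fr (a point): centre of the far-row right dot, on the glass; z axis: outward normal of the glass, x: along the glass away from the robot (uphill), y: left
- dot_ml (a point): centre of the middle-row left dot, on the glass; z axis: outward normal of the glass, x: along the glass away from the robot (uphill), y: left
- dot_mm (a point): centre of the middle-row middle dot, on the glass; z axis: outward normal of the glass, x: along the glass away from the robot (uphill), y: left. Dots are white, 11 mm, in 19 mm blue rings. A dot is taken when the point midway between the fingertips, pressing on the glass with 1 N or more, is within 15 mm of its centre: keep the fingertips together
- dot_mr (a point): centre of the middle-row right dot, on the glass; z axis: outward normal of the glass, x: along the glass away from the robot (uphill), y: left
- dot_nl (a point): centre of the near-row left dot, on the glass; z axis: outward normal of the glass, x: along the glass away from the robot (uphill), y: left
- dot_nm (a point): centre of the near-row middle dot, on the glass; z axis: outward normal of the glass, x: along the glass away from the robot (uphill), y: left
- dot_nr (a point): centre of the near-row right dot, on the glass; z axis: outward normal of the glass, x: along the glass away from the robot (uphill), y: left
- panel (a joint): how far the tablet is pressed, square to its glass, into the soft rubber cushion under it, in m: 0 untouched (springs back), 0.006 at the stop; it yields evenly, 2 N per mm anywhere on the glass. Tablet: 174 mm near to far edge, 247 mm wide, 8 mm thick, black glass, tilted 10 degrees: glass 38 mm above the shelf at the near edge, 68 mm at the far edge. Grid middle 3 mm nearer than the glass middle
- stand: weighted metal desk stand under the tablet, loose on the shelf (1.6 kg, and the tablet 0.5 kg); foot 150 by 190 by 8 mm. Origin: centre of the foot's underside; x away from the robot, y left, z up. The tablet's near edge faces the robot, within 17 degrees
- kettlebell: black cast-iron kettlebell, 116 mm across, 184 mm tall with its handle, 4 kg, loose bystander; origin: centre of its underside
- grip_trainer: red plastic A-shaped hand gripper lying flat, 145 mm long, 112 mm wide, 25 mm high, loose bystander; origin: middle of its underside
- key_bowl: steel bowl with keys, 124 mm across, 45 mm high, loose bystander; origin: centre of its underside
- shaker: grey shaker bottle with a black lid, 94 mm across, 204 mm tall, loose bystander; origin: centre of its underside

How it is judged:
By the outcome, as a careful person would: the job done as asked, in the order asked, and still so for the second after the job is handed in, with the robot touching nothing.
It also fails if it takes over 51 s, if anything falls off the work surface, if the arm or the gripper's body presses on something with over 40 N, if the wrist force passes 120 N, or if a joint passes its speed limit or range.

## Robot

A 6-joint arm with a two-finger parallel gripper is mounted at the origin on the work surface. World frame = base frame: x ahead of the robot, y to its left, z up, the work surface at z = 0. Lengths are in m, angles in rad, forces in N, time in s.
With the tool pointing down it reaches from about 0.375 to 0.975 m from the base axis. Payload 3.8 kg.
Tool frame: the origin (TCP) lies midway between the tips of the shut fingers; the grasp point (between the pads) lies 19 mm behind it; x points along the fingers, y is the direction in which the jaws open and shut, and the axes are right-handed (so a half turn about x gives the same grasp; the last joint's range is limited). The gripper opens to 88 mm and grips with 3 to 60 N. Pads are 18 mm wide; open, the fingers measure 123 mm over their backs; the gripper's body (75 mm by 187 mm) begins 45 mm behind the grasp point.
Start: joints at [1.091, 0.264, 1.604, -0, 1.274, -0.037], TCP at [0.289, 0.61, 0.205] pointing down, gripper open.
Joint ranges: [-2.63, 2.63], [-0.94, 2.18], [0.31, 2.57], [-1.31, 4.45], [0, 2.66], [-2.55, 2.55]. Speed limits (rad/s): [2.57, 2.57, 3.14, 3.14, 3.14, 3.14].

## Interface

Orientations are given as a rotation vector (axis times angle).
In Python, from cell import manip, inverse_kinematics, cams, order gives the robot as it stands. Calls block until the motion is done:
- manip.move_pose(position, orientation): joint-space move of the TCP to a pose.
- manip.move_linear(position, rate=0.15, rot=None): straight line of the TCP; rot=None keeps the orientation; rate is the mean speed in m/s.
- manip.set_joints(angles): joint-space move.
- manip.set_gripper(opening, force=None): finger opening in m; force is the grip in N (None keeps the last); returns when the fingers have stopped.
- manip.dwell(seconds).
- inverse_kinematics(position, orientation): joint angles nearest the present ones, or None.
- manip.state(): the state.
- cams.capture(name): name is "scene" or "side" or "wrist"; returns a dict with "image" (480x640x3 uint8, blue, green, red), "z_map" (480x640 float32, m along the optical axis (not along the pixel's ray), 0 where there is no reading), "intrinsics" (3x3 intrinsics, pixels), "position" and "orientation" of the camera in the world; the wrist camera has in their place "T_tool_cam" (4x4, takes a point from camera to tool coordinates, whose origin is the TCP and whose axes are the tool frame's). Camera axes: x right, y down, z forward; pixel columns grow to the right and rows downward; lengths in m; the calibration is good to about 2 mm. The wrist camera is an equidistant fisheye: a pixel r from the principal point sees the ray r / f radians off the axis. A picture is of the moment at which its call begins: read the wrist's pose just before it.
A pose or a line that the arm cannot do raises manip.IKError and nothing moves.
- order.close_job(): hands the job in, once; it reports no verdict.
The state is a dict: "clock": time; "joint_pos": joint angles; "joint_velocities": joint speeds; "tau": joint torques, N m; "tool_pos": TCP position; "tcp_rot": TCP orientation; "contact_force": force on the tool from outside, world axes, zero at the start; "moment": the same for the moment, N m; "gripper_width": finger opening in m.
Only numpy, scipy, OpenCV 4.12 (cv2) and the standard library are available. Lean on these libraries where they do the work, as an engineer would, in place of code of your own. Each camera call takes 0.05 s, during which the arm holds its last target.

## Working session

There is one attempt and no reset: what is moved stays moved. The work goes in short steps, each a Python script; the robot and the scene stay as the last script left them, time stands still between calls to the robot, and variables do not carry over. Pictures are saved under pics/ and viewed, and the job is handed in when it is done.

```bash
ls; mkdir -p pics; python3 - <<'E'
from cell import manip, cams
import cv2,numpy as np
s=manip.state(); print(s)
for n in ["scene","side","wrist"]:
    c=cams.capture(n); cv2.imwrite(f"pics/{n}0.png",c["image"]); np.savez(f"{n}0.npz",**c)
    print(n,{k:v for k,v in c.items() if k not in("image","z_map")})
E
```

```text
pics
{'clock': 0.0, 'joint_pos': array([ 1.09109957e+00,  2.64715464e-01,  1.60531518e+00,  2.49073922e-05,
        1.27368900e+00, -3.69380844e-02]), 'joint_velocities': array([-1.75534905e-03, -7.73838762e-04, -2.52518859e-04,  4.69497690e-04,
       -5.65426302e-04,  7.23324364e-05]), 'tau': array([-9.23934022e-04, -5.02119184e+01, -3.56872487e+01,  7.27133243e-02,
        2.91933533e-02, -1.54614627e-04]), 'tool_pos': array([0.28886219, 0.60923607, 0.20334523]), 'tcp_rot': array([ 0.34563845,  1.54333051, -0.348881  ]), 'contact_force': array([ 0.18330887,  0.35085983, -0.40099338]), 'moment': array([-0.03174114,  0.03728857,  0.04465753]), 'gripper_width': 0.08828277223724444}
scene {'intrinsics': array([[572.94446133,   0.        , 306.2299563 ],
       [  0.        , 572.94446133, 244.76609826],
       [  0.        ,   0.        ,   1.        ]]), 'position': array([1.55507624, 0.31392624, 0.99104784]), 'orientation': array([-1.53172271, -1.96326082,  0.88712787])}
side {'intrinsics': array([[434.25354493,   0.        , 324.43345929],
       [  0.        , 434.25354493, 237.97889525],
       [  0.        ,   0.        ,   1.        ]]), 'position': array([ 0.12153484, -0.54913045,  0.54449198]), 'orientation': array([-2.08907951,  0.67533324, -0.37972225])}
wrist {'intrinsics': array([[371.64829954,   0.        , 314.05925545],
       [  0.        , 371.64829954, 240.16870516],
       [  0.        ,   0.        ,   1.        ]]), 'T_tool_cam': array([[ 5.64393814e-04, -3.07431819e-01,  9.51569944e-01,
        -1.79011990e-01],
       [ 9.99999764e-01, -1.99826702e-04, -6.57678157e-04,
        -2.86309537e-04],
       [ 3.92340276e-04,  9.51570090e-01,  3.07431634e-01,
        -7.91279883e-02],
       [ 0.00000000e+00,  0.00000000e+00,  0.00000000e+00,
         1.00000000e+00]])}
```

View pics/scene0.png

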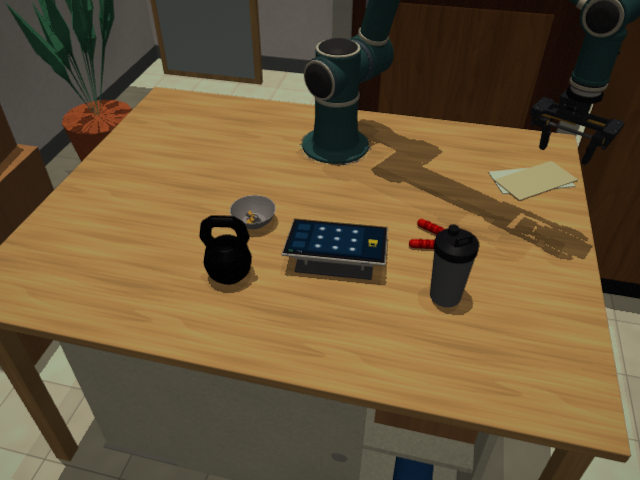

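View pics/side0.png

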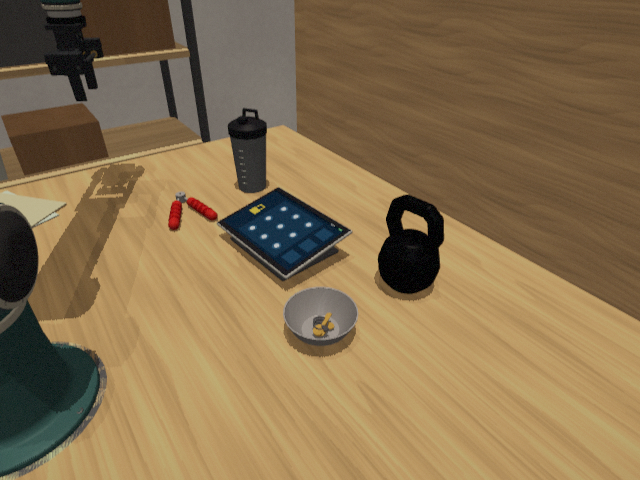

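View pics/wrist0.png

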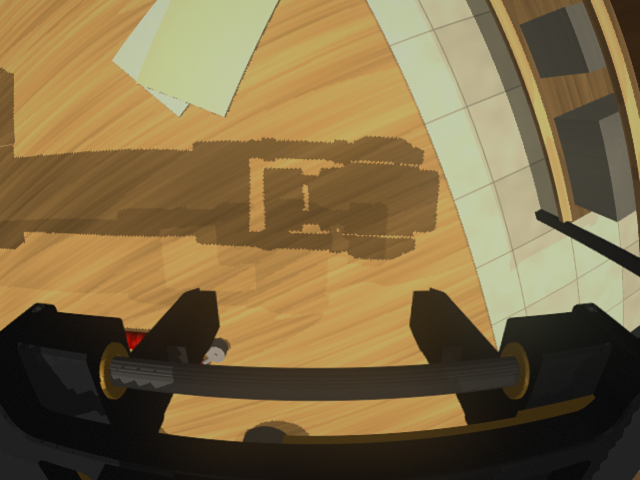

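The scene view shows the tablet at about (337,242) with its dots around (320–358, 229–249). In the side view the dots are around (250–312, 209–246). Next I'll detect the dots and triangulate them.

```bash
cat > geo.py <<'E'
import numpy as np,cv2
from scipy.spatial.transform import Rotation as R
def load(n):
    d=np.load(n); return {k:d[k] for k in d}
def dots(c,box,thr):
    x0,y0,x1,y1=box
    im=c["image"][y0:y1,x0:x1].astype(float).min(axis=2)
    n,l,st,ce=cv2.connectedComponentsWithStats((im>thr).astype(np.uint8))
    out=[]
    for i in range(1,n):
        m=cv2.dilate((l==i).astype(np.uint8),np.ones((3,3)))>0
        ys,xs=np.nonzero(m); w=np.clip(im[m]-thr*0.5,0,None)
        out.append((x0+(xs*w).sum()/w.sum(),y0+(ys*w).sum()/w.sum(),st[i,4]))
    return np.array(out)
def ray(c,uv):
    K=c["intrinsics"]; uv=np.atleast_2d(uv)
    d=np.c_[(uv[:,0]-K[0,2])/K[0,0],(uv[:,1]-K[1,2])/K[1,1],np.ones(len(uv))]
    return c["position"],d@R.from_rotvec(c["orientation"]).as_matrix().T
def onz(c,uv,z):
    p,d=ray(c,uv); return p+d*((z-p[2])/d[:,2])[:,None]
E
python3 - <<'E'
from geo import *
np.set_printoptions(precision=4,suppress=True)
for n,b,t in [("scene",(285,218,390,265),120),("side",(215,185,355,280),120)]:
    c=load(n+"0.npz")
    x0,y0,x1,y1=b
    cv2.imwrite(f"pics/{n}_z.png",cv2.resize(c["image"][y0:y1,x0:x1],None,fx=5.5,fy=5.5,interpolation=cv2.INTER_NEAREST))
    D=dots(c,b,t); print(n);print(np.c_[D,onz(c,D[:,:2],0.052)])
E
```

```text
scene
[[321.9752 228.0656   3.       0.4699   0.0676   0.052 ]
 [338.2434 229.637    6.       0.4662   0.109    0.052 ]
 [354.9672 231.0726   4.       0.4617   0.1511   0.052 ]
 [319.8731 236.5834   6.       0.5032   0.07     0.052 ]
 [336.481  238.0052   5.       0.4987   0.1114   0.052 ]
 [353.5429 239.7342   8.       0.4951   0.1539   0.052 ]
 [317.3467 245.2688   6.       0.5363   0.0715   0.052 ]
 [334.7605 246.9159   7.       0.5321   0.1143   0.052 ]
 [352.011  248.7098   6.       0.5286   0.1565   0.052 ]]
side
[[283.2417 208.4844  16.       0.5494   0.1722   0.052 ]
 [267.9655 217.7323  16.       0.5018   0.1576   0.052 ]
 [295.3445 216.1125  15.       0.5537   0.1297   0.052 ]
 [279.8396 225.8495  16.       0.5058   0.1156   0.052 ]
 [308.0883 224.2568  16.       0.5578   0.087    0.052 ]
 [251.966  227.405   17.       0.4554   0.1434   0.052 ]
 [350.9698 230.4868   2.       0.6169   0.0168   0.052 ]
 [346.927  233.6165   8.       0.6028   0.0125   0.052 ]
 [263.6711 236.0127  18.       0.4594   0.1018   0.052 ]
 [292.4227 234.4397  19.       0.5099   0.0736   0.052 ]
 [337.8488 240.0827  14.       0.5733   0.0048   0.052 ]
 [276.0898 245.0646  19.       0.4635   0.0605   0.052 ]
 [318.3754 253.6367  40.       0.5148  -0.0099   0.052 ]
 [255.0028 252.9691   1.       0.4172   0.061    0.052 ]
 [260.0147 256.9619   1.       0.4187   0.0445   0.052 ]
 [264.5935 260.4715   2.       0.4203   0.0301   0.052 ]
 [304.2143 263.3542   1.       0.4757  -0.0195   0.052 ]
 [270.1196 264.9509   1.       0.4218   0.0125   0.052 ]
 [271.8764 266.0927   1.       0.4227   0.0077   0.052 ]
 [300.3168 266.3168  10.       0.4649  -0.0227   0.052 ]
 [274.5405 268.3988   2.       0.4232  -0.0009   0.052 ]
 [289.853  273.1121  21.       0.4386  -0.0283   0.052 ]
 [279.0262 271.9651   1.       0.4245  -0.0144   0.052 ]]
```

```bash
sleep 1
```

```text
(no output)
```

View pics/scene_z.png

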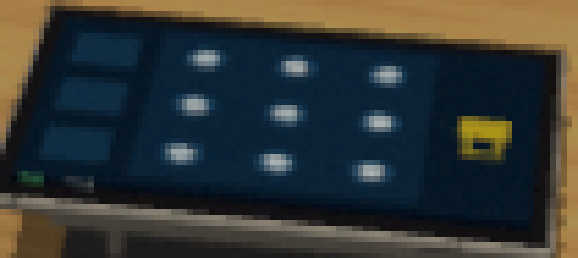

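View pics/side_z.png

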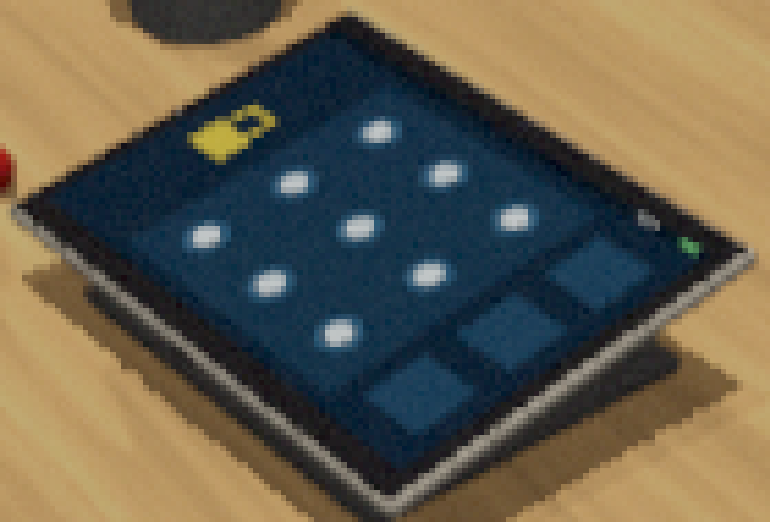

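The crops show all nine dots clean, with the far row at the bottom of the scene view and the lock icon on the left. Now I'll triangulate and fit the grid.

```bash
cat > fit.py <<'E'
from geo import *
np.set_printoptions(precision=4,suppress=True)
A=load("scene0.npz");B=load("side0.npz")
a=dots(A,(285,218,390,265),120)[:,:2]
# rows: near..far, cols right..left in scene
a=a.reshape(3,3,2)[::-1,::-1]   # [row far..near][col left..right]
b=dots(B,(215,185,355,280),120)
b=b[[0,2,4,1,3,9,5,8,11],:2]
b=np.array(b).reshape(3,3,2)  # far: l m r
b[1]=dots(B,(215,185,355,280),120)[[1,3,9],:2]
def tri(ua,ub):
    p,d=ray(A,ua);q,e=ray(B,ub);d=d[0]/np.linalg.norm(d);e=e[0]/np.linalg.norm(e)
    s,t=np.linalg.lstsq(np.c_[d,-e],q-p,rcond=None)[0]
    return (p+s*d+q+t*e)/2,np.linalg.norm(p+s*d-q-t*e)
P=np.zeros((3,3,3))
if __name__=="__main__": print("tri / gap")
for i in range(3):
    for j in range(3):
        P[i,j],g=tri(a[i,j],b[i,j])
        if __name__=="__main__":print("fmn"[i]+"lmr"[j],P[i,j],g)
# fit: grid with tilt 10deg known, yaw + centre
u=np.array([(1-i,1-j) for i in range(3) for j in range(3)])*.042
Q=P.reshape(-1,3); c=Q.mean(0)
X=u.T@(Q-c)/(u[:,0]@u[:,0])
X=np.array(X)
gx,gy=X
if __name__=="__main__":
    print("centre",c,"x",gx,np.linalg.norm(gx),"y",gy,np.linalg.norm(gy),"dot",gx@gy)
    n=np.cross(gx,gy);print("normal",n/np.linalg.norm(n),"tilt",np.degrees(np.arccos(n[2]/np.linalg.norm(n))))
yaw=np.arctan2(gx[1]-gy[0],gx[0]+gy[1])
t=np.radians(10)
G=np.array([[np.cos(yaw),-np.sin(yaw),0],[np.sin(yaw),np.cos(yaw),0],[0,0,1]])@np.array([[np.cos(t),0,-np.sin(t)],[0,1,0],[np.sin(t),0,np.cos(t)]])
c0=c.copy(); c0[2]=.0525
if __name__=="__main__":
    print("yaw deg",np.degrees(yaw));print(G)
    M=c0+np.c_[u,np.zeros(9)]@G.T; print("res",np.abs(M-Q).max(0),(M-Q))
    # cross-check: rays onto the tilted model plane for each camera
    for C,x in((A,a),(B,b)):
        p,d=ray(C,x.reshape(-1,2)); s=((c0-p)@G[:,2])/(d@G[:,2]); W=p+d*s[:,None]
        print("plane centre",W.mean(0))
    # depth-based
    for C,x,nm in((A,a,'scene'),(B,b,'side')):
        p,d=ray(C,x.reshape(-1,2)); zz=C["z_map"][np.round(x[...,1]).astype(int),np.round(x[...,0]).astype(int)].ravel()
        print("depth",nm,(p+d*zz[:,None]).mean(0))
E
python3 fit.py
```

```text
tri / gap
fl [0.5404 0.1579 0.0623] 0.0010735548107459517
fm [0.5444 0.1161 0.0626] 0.001405132355391676
fr [0.5483 0.0739 0.0626] 0.0009638170097342996
ml [0.4993 0.154  0.0551] 0.0012632493090227318
mm [0.5031 0.1118 0.0554] 0.0011461436357266073
mr [0.5073 0.0705 0.0551] 0.001261049212427218
nl [0.458 0.15  0.048] 0.001483934073324779
nm [0.4621 0.1079 0.0479] 0.000984527335691592
nr [0.4661 0.0662 0.048 ] 0.0013375090503330383
centre [0.5032 0.112  0.0552] x [0.98   0.0946 0.1724] 0.9995037866605498 y [-0.0953  0.9973 -0.0012] 1.0018148094995736 dot 0.0006953774990851876
normal [-0.1719 -0.0152  0.985 ] tilt 9.934788653835941
yaw deg 5.487412066841777
[[ 0.9803 -0.0956 -0.1729]
 [ 0.0942  0.9954 -0.0166]
 [ 0.1736  0.      0.9848]]
res [0.0001 0.0002 0.0029] [[-0.     -0.0001 -0.0025]
 [ 0.     -0.0001 -0.0028]
 [ 0.0001  0.0002 -0.0028]
 [-0.0001 -0.0002 -0.0026]
 [ 0.0001  0.0002 -0.0029]
 [-0.0001 -0.0002 -0.0026]
 [ 0.0001 -0.0001 -0.0028]
 [-0.      0.0002 -0.0027]
 [-0.      0.0001 -0.0028]]
plane centre [0.4986 0.1116 0.0517]
plane centre [0.5052 0.1144 0.0529]
depth scene [0.5034 0.1125 0.056 ]
depth side [0.5038 0.1121 0.0546]
```

The fit is tight: spacing within 0.2%, tilt 9.93° and residuals of 0.2 mm. Only z differs from the given heights, by 2.7 mm, so I'll find the glass by touch. Next come the bystander positions and the IK options.

```bash
cat > plan.py <<'E'
from fit import *
Gn=G[:,2]
cc=c.copy(); cc[2]=.0545
def dot(i,j,h=0,dx=0,dy=0): return cc+G@np.array([(1-i)*.042+dx,(1-j)*.042+dy,h])
def ori(psi):   # tool x=-normal; tool y at angle psi from glass y (left)
    x=-Gn; y=np.cos(psi)*G[:,1]+np.sin(psi)*G[:,0]; z=np.cross(x,y)
    return R.from_matrix(np.c_[x,y,z]).as_rotvec()
E
python3 - <<'E'
from plan import *
from cell import inverse_kinematics as ik, manip
# bystanders: depth points above table, by camera
for C,boxs in((A,dict(kb=(200,212,255,290),sh=(428,225,480,308))),(B,dict(kb=(375,192,445,296),sh=(226,106,270,194),bowl=(283,286,358,348)))):
    for k,(x0,y0,x1,y1) in boxs.items():
        vv,uu=np.mgrid[y0:y1,x0:x1]; uv=np.c_[uu.ravel(),vv.ravel()]
        p,d=ray(C,uv); z=C["z_map"][y0:y1,x0:x1].ravel(); W=p+d*z[:,None]
        W=W[(z>0)&(W[:,2]>.02)&(W[:,2]<.25)]
        print(k,np.percentile(W,[2,98],axis=0).ravel())
print("tool start",R.from_rotvec(manip.state()["tcp_rot"]).as_matrix())
for psi in np.radians([0,180,90,-90,45,-45]):
    o=ori(psi)
    print(np.degrees(psi),[None if q is None else q.round(2) for q in (ik(dot(i,j,h),o) for i,j,h in((0,0,.06),(0,0,0),(2,0,0),(2,2,0)))])
E
```

```text
kb [ 0.4532 -0.173   0.025   0.6918 -0.071   0.1845]
sh [0.3723 0.3454 0.0236 0.6297 0.4303 0.2011]
kb [ 0.5838 -0.1813  0.0285  0.658  -0.0852  0.1842]
sh [0.5415 0.3439 0.0252 0.6151 0.4052 0.1995]
bowl [ 0.3738 -0.1905  0.0205  0.4882 -0.0748  0.0472]
tool start [[-0.0008  0.4285  0.9036]
 [-0.0015  0.9036 -0.4285]
 [-1.     -0.0017 -0.0001]]
0.0 [array([ 0.26, -0.01,  2.09, -0.04,  0.9 , -1.38]), array([ 0.26,  0.08,  2.12, -0.04,  0.78, -1.38]), array([ 0.29, -0.06,  2.29, -0.05,  0.74, -1.34]), array([ 0.09, -0.08,  2.31,  0.  ,  0.74, -1.58])]
180.0 [array([ 0.26, -0.01,  2.09, -0.04,  0.9 ,  1.76]), array([ 0.26,  0.08,  2.12, -0.04,  0.78,  1.76]), array([ 0.29, -0.06,  2.29, -0.05,  0.74,  1.8 ]), array([ 0.09, -0.08,  2.31,  0.  ,  0.74,  1.56])]
90.0 [array([ 0.26, -0.01,  2.09, -0.04,  0.9 ,  0.19]), array([ 0.26,  0.08,  2.12, -0.04,  0.78,  0.19]), array([ 0.29, -0.06,  2.29, -0.05,  0.74,  0.23]), array([ 0.09, -0.08,  2.31,  0.  ,  0.74, -0.01])]
-90.0 [None, None, None, None]
45.0 [array([ 0.26, -0.01,  2.09, -0.04,  0.9 , -0.6 ]), array([ 0.26,  0.08,  2.12, -0.04,  0.78, -0.6 ]), array([ 0.29, -0.06,  2.29, -0.05,  0.74, -0.56]), array([ 0.09, -0.08,  2.31,  0.  ,  0.74, -0.8 ])]
-45.0 [array([ 0.26, -0.01,  2.09, -0.04,  0.9 , -2.17]), array([ 0.26,  0.08,  2.12, -0.04,  0.78, -2.17]), array([ 0.29, -0.06,  2.29, -0.05,  0.74, -2.13]), array([ 0.09, -0.08,  2.31,  0.  ,  0.74, -2.37])]
```

Kettlebell (about 0.62, −0.13) and shaker (about 0.58, 0.38) are both clear of the grid. With the jaws opening along the glass x axis (psi = 90°), the gripper stays well away from both. I'll lift first, because the shaker is on the swing arc, then hover and check with the wrist camera.

```bash
python3 - <<'E'
from plan import *
from cell import manip,cams
o=ori(np.pi/2)
manip.set_gripper(0.0,10)
s=manip.state()
manip.move_linear([s["tool_pos"][0],s["tool_pos"][1],.40],rate=.2)
p=dot(0,0,.10); 
manip.move_pose([p[0]-.03,p[1],.36],o)
manip.move_linear(dot(0,0,.10),rate=.2)
manip.dwell(.3)
s=manip.state(); w=cams.capture("wrist"); cv2.imwrite("pics/wrist1.png",w["image"])
np.savez("wrist1.npz",tp=s["tool_pos"],tr=s["tcp_rot"],**w)
print(s["clock"],s["gripper_width"],s["tool_pos"]-dot(0,0,.10),s["contact_force"],s["tool_pos"])
E
```

```text
5.8417 0.00031359867460696664 [0.0005 0.0002 0.001 ] [ 0.0825  0.0183 -0.0357] [0.5236 0.1563 0.1613]
```

```bash
sleep 1
```

```text
(no output)
```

View pics/wrist1.png

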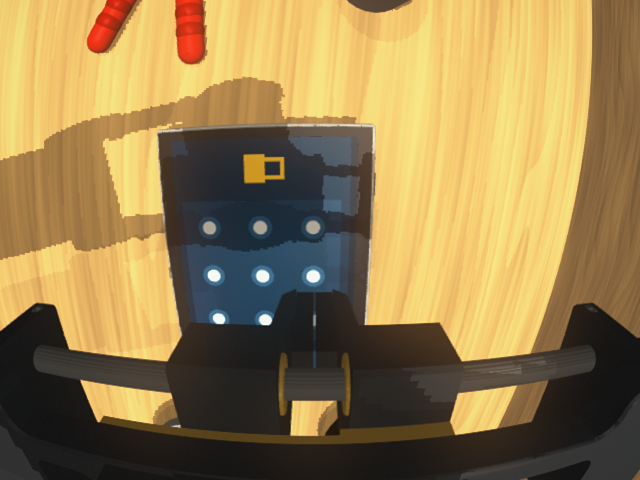

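The wrist view looks along the tablet's width, so image up is the robot's left and image right is far. That puts fl, ml and nl at (313,227), (260,228) and (209,228), with the middle column around y=275. I'll check these pixels against the fit.

```bash
python3 - <<'E'
from plan import *
w=load("wrist1.npz"); K=w["intrinsics"]
Rt=R.from_rotvec(w["tr"]).as_matrix(); T=w["T_tool_cam"]
obs={(0,0):(313,227.5),(1,0):(260,228),(2,0):(209,228),(0,1):(313,276),(1,1):(262.5,275.5),(2,1):(214,275.5)}
for (i,j),uv in obs.items():
    v=(np.array(uv)-K[[0,1],[2,2]])/K[0,0]; r=np.linalg.norm(v); d=np.r_[np.sin(r)*v/r,np.cos(r)]
    d=Rt@(T[:3,:3]@d); p=w["tp"]+Rt@T[:3,3]
    q=p+d*((dot(i,j)-p)@Gn)/(d@Gn)
    print(i,j,q, "glass-frame diff mm",(G.T@(q-dot(i,j)))*1e3)
E
```

```text
0 0 [0.5406 0.1571 0.0618] glass-frame diff mm [ 0.2011 -0.7579 -0.    ]
1 0 [0.4997 0.1528 0.0546] glass-frame diff mm [ 0.3891 -1.0695 -0.    ]
2 0 [0.4586 0.1491 0.0473] glass-frame diff mm [ 0.5098 -0.8418  0.    ]
0 1 [0.5445 0.116  0.0618] glass-frame diff mm [ 0.1474 -0.049  -0.    ]
1 1 [0.5037 0.1123 0.0546] glass-frame diff mm [0.5074 0.2248 0.    ]
2 1 [0.463  0.1078 0.0474] glass-frame diff mm [ 0.9659 -0.3259  0.    ]
```

The wrist view agrees to within about 1 mm. Touching down on fl.

```bash
python3 - <<'E'
from plan import *
from cell import manip
manip.move_linear(dot(0,0,.012),rate=.15); manip.dwell(.3)
def F(n=4):
    f=[]
    for _ in range(n): manip.dwell(.03); f.append(manip.state()["contact_force"])
    return np.mean(f,axis=0)
f0=F(); np.save("f0.npy",f0); print("tare",f0)
h=.012; fn=0
manip.move_linear(dot(0,0,.005),rate=.05); h=.005
log=[]
while h>-.008:
    f=F(2)-f0; fn=f@Gn; s=manip.state()
    log.append((h*1e3,fn,((s["tool_pos"]-dot(0,0))@Gn)*1e3))
    if fn>2.8: break
    h-=.0008 if fn<.8 else .0004
    manip.move_linear(dot(0,0,h),rate=.02)
np.save("h.npy",h); print(np.array(log)); print(manip.state()["clock"], f, s["tool_pos"])
E
```

```text
tare [0.1116 0.3273 0.268 ]
[[ 5.     -0.3558  4.6032]
 [ 4.2    -0.4518  4.2385]
 [ 3.4    -0.1006  3.4005]
 [ 2.6    -0.3635  2.57  ]
 [ 1.8    -0.099   1.7689]
 [ 1.     -0.5961  0.9648]
 [ 0.2    -0.2115  0.2003]
 [-0.6     0.1641 -0.6261]
 [-1.4    -0.6968 -1.43  ]
 [-2.2     0.1852 -2.2495]
 [-3.     -0.1515 -3.0212]
 [-3.8     0.6164 -3.8265]
 [-4.6    -0.4343 -4.64  ]
 [-5.4     0.4606 -5.442 ]
 [-6.2     0.2612 -6.2244]
 [-7.      0.0806 -7.0184]
 [-7.8    -0.488  -7.8278]]
12.7333 [-0.2471  0.0589 -0.5379] [0.5417 0.1579 0.0541]
```

There's no force at 8 mm below the expected glass, which doesn't fit. I'll look before going further.

```bash
python3 - <<'E'
from plan import *
from cell import manip,cams
s=manip.state(); print(s["tool_pos"],s["contact_force"],s["tau"],s["gripper_width"],R.from_rotvec(s["tcp_rot"]).as_matrix()[:,0],Gn)
for n in("scene","side","wrist"):
    c=cams.capture(n); np.savez(f"{n}2.npz",**c); im=c["image"]
    if n=="scene": im=cv2.resize(im[150:300,230:430],None,fx=4,fy=4)
    if n=="side": im=cv2.resize(im[140:290,180:380],None,fx=4,fy=4)
    cv2.imwrite(f"pics/{n}2.png",im)
E
```

```text
[0.5418 0.1579 0.0532] [ 0.6305 -0.1106 -0.6905] [ -0.0014 -35.8779 -30.7828  -0.0496  -0.8529   0.0135] 0.000274029898579082 [ 0.1727  0.0166 -0.9848] [-0.1729 -0.0166  0.9848]
```

```bash
sleep 1
```

```text
(no output)
```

View pics/scene2.png

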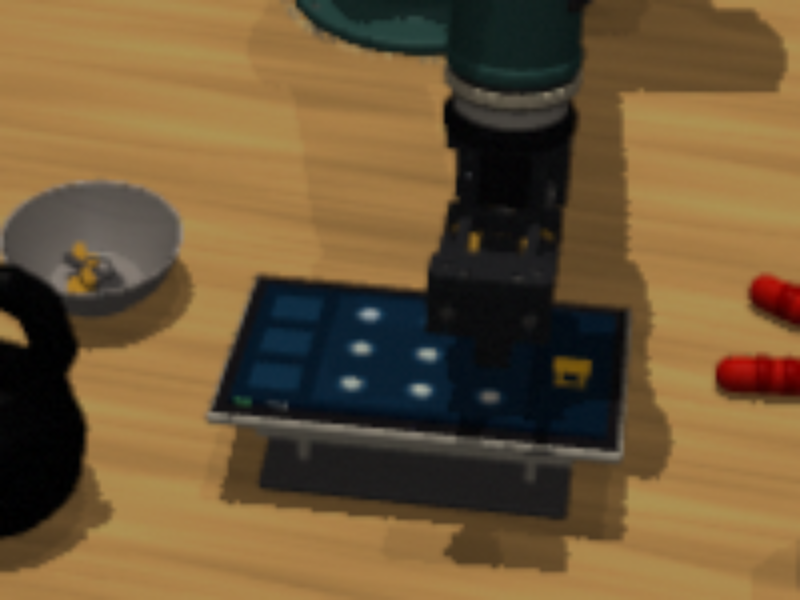

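View pics/side2.png

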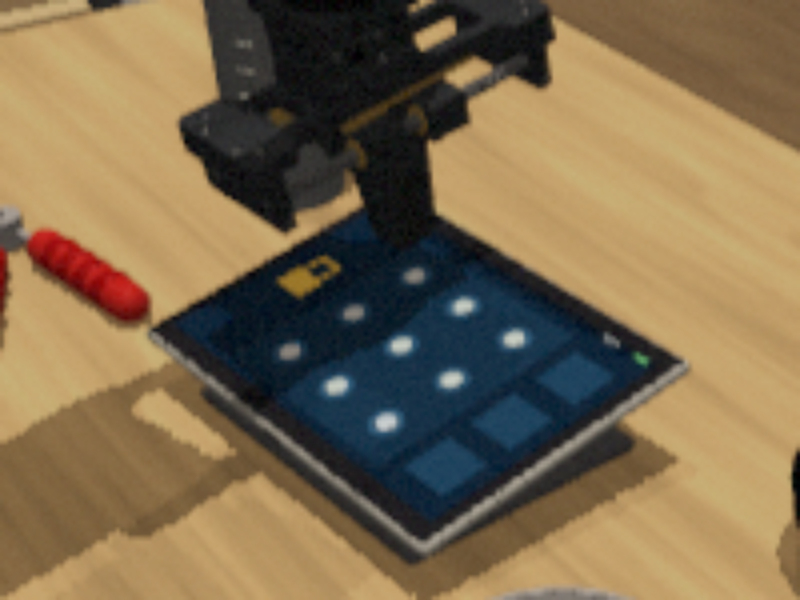

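View pics/wrist2.png

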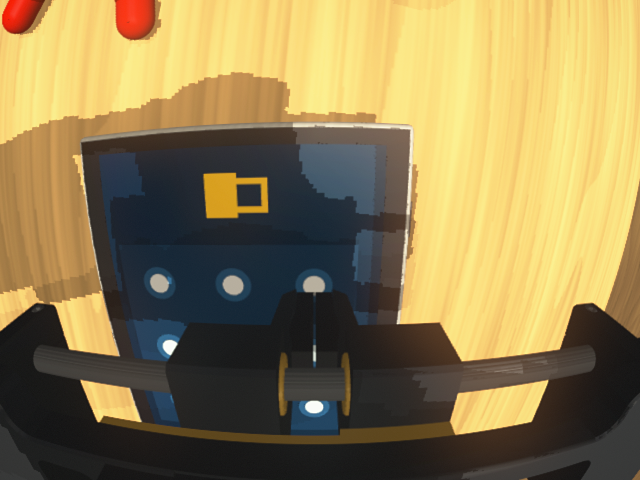

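The side and scene views show the fingertip visibly above the glass: tip at scene (352,241) and side (281,201), while fl sits lower at scene (352,249) and side (283,209). I'll triangulate the tip and recheck the dots.

```bash
python3 - <<'E'
from plan import *
print(tri((352.7,241.3),(281.2,201.0)))
for n,b in(("scene",(320,205,385,250)),("side",(255,170,315,230))):
    c=load(n+"2.npz");x0,y0,x1,y1=b
    im=np.clip(c["image"][y0:y1,x0:x1].astype(float)*2.2,0,255).astype(np.uint8)
    cv2.imwrite(f"pics/{n}2z.png",cv2.resize(im,None,fx=10,fy=10,interpolation=cv2.INTER_NEAREST))
    # depth of fl and the finger
    for uv in ([(352,249),(353,239),(353,236)] if n=="scene" else [(283,208),(281,199),(281,195)]):
        p,d=ray(c,np.array(uv,float)); print(n,uv,(p+d*c["z_map"][uv[1],uv[0]])[0])
E
```

```text
(array([0.5361, 0.1578, 0.0824]), np.float64(0.0010865834423965637))
scene (352, 249) [0.5389 0.1581 0.0606]
scene (353, 239) [0.5473 0.1603 0.1002]
scene (353, 236) [0.5499 0.1603 0.1118]
side (283, 208) [0.5415 0.1598 0.0619]
side (281, 199) [0.5304 0.1478 0.0933]
side (281, 195) [0.5301 0.1465 0.1036]
```

```bash
sleep 1
```

```text
(no output)
```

View pics/scene2z.png

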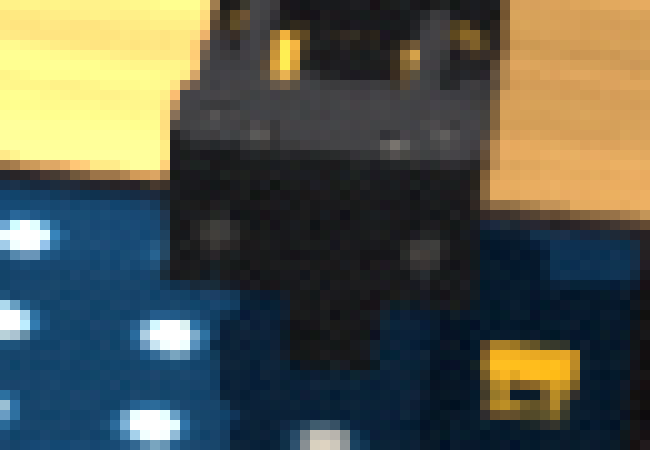

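View pics/side2z.png

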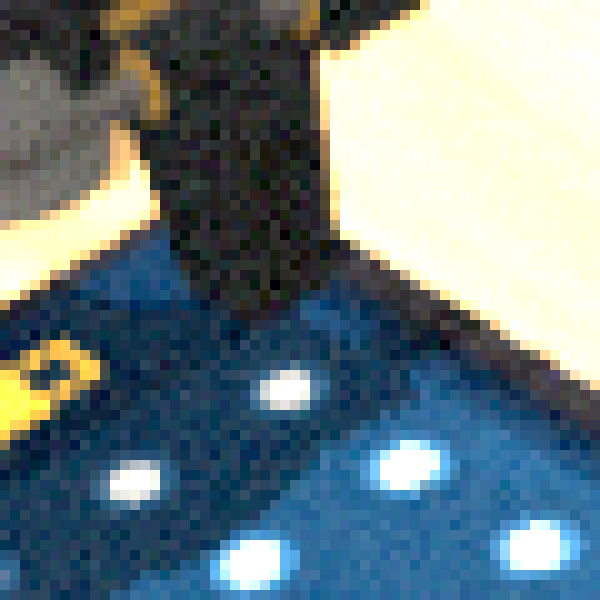

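The pictures settle it. fl shows unobstructed exactly where the TCP is reported, and the fingertip ends at z≈0.08. The wrist camera's scale still agrees with the pose, so the real tips sit about 25 mm behind the stated TCP along the tool axis, while laterally it matches. I'll keep going down along the normal until there's actual contact.

```bash
python3 - <<'E'
from plan import *
from cell import manip, inverse_kinematics as ik
o=ori(np.pi/2)
print([ik(dot(i,j,-.035),o) is not None for i,j in((0,0),(2,0),(2,2))])
def F(n=3):
    f=[]
    for _ in range(n): manip.dwell(.03); f.append(manip.state()["contact_force"])
    return np.mean(f,axis=0)
h=-.012; manip.move_linear(dot(0,0,h),rate=.04); manip.dwell(.2)
f0=F(6); np.save("f0.npy",f0); log=[]
while h>-.038:
    f=F()-f0; fn=f@Gn
    if fn>.7: f=F(5)-f0; fn=f@Gn
    log.append((h*1e3,fn))
    if fn>2.8 : break
    h-=.001 if fn<.8 else .0004
    manip.move_linear(dot(0,0,h),rate=.02)
np.save("h.npy",h); print(np.array(log)); s=manip.state();print(s["clock"], f, s["tool_pos"],((s["tool_pos"]-dot(0,0,h))@G)*1e3)
E
```

```text
[True, True, True]
[[-12.      -0.7891]
 [-13.      -0.6968]
 [-14.      -0.6564]
 [-15.      -0.4959]
 [-16.      -0.8818]
 [-17.      -0.6804]
 [-18.      -0.033 ]
 [-19.      -0.1912]
 [-20.      -0.2172]
 [-21.      -0.5843]
 [-22.      -0.3461]
 [-23.      -0.7919]
 [-24.      -0.2139]
 [-25.      -0.4557]
 [-26.       0.0953]
 [-27.      -0.6176]
 [-28.      -0.6255]
 [-29.      -0.8467]
 [-30.      -0.7882]
 [-31.      -0.5836]
 [-32.      -0.4279]
 [-33.      -0.5546]
 [-34.      -0.3148]
 [-35.      -0.8861]
 [-36.      -0.2354]
 [-37.       1.7112]
 [-37.4      2.8108]]
23.0667 [-0.5921 -0.2019  2.7469] [0.547  0.1585 0.0251] [0.1655 0.0388 0.0977]
```

Contact at h≈−36.4 mm, about 3 N (the tare seems low by roughly 0.5 N). One picture to confirm it's the fingertips on fl.

```bash
python3 - <<'E'
from geo import *
from cell import manip,cams
ims=[]
for n,b in(("scene",(280,200,400,275)),("side",(210,160,360,280))):
    c=cams.capture(n); np.savez(f"{n}3.npz",**c); x0,y0,x1,y1=b
    im=np.clip(c["image"][y0:y1,x0:x1].astype(float)*1.8,0,255).astype(np.uint8)
    cv2.imwrite(f"pics/{n}3.png",cv2.resize(im,None,fx=5,fy=5,interpolation=cv2.INTER_CUBIC))
print(manip.state()["clock"],manip.state()["contact_force"])
E
```

```text
23.1667 [-1.54336558  0.2321311   3.36773665]
```

```bash
sleep 1
```

```text
(no output)
```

View pics/scene3.png

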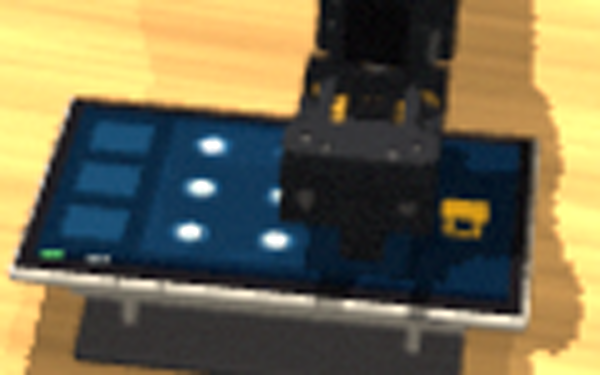

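View pics/side3.png

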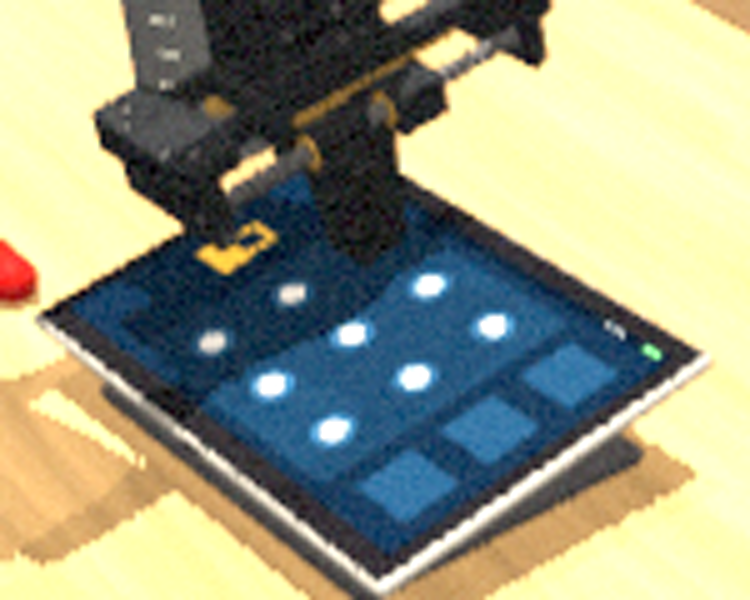

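The fingertips cover fl, with the tip edges at scene (352,251) and side (284,212) straddling it, and the gripper body is clear. Drawing the stroke now with force feedback at about 4 N.

```bash
python3 - <<'E'
from plan import *
from cell import manip,cams
f0=np.load("f0.npy"); h=float(np.load("h.npy")); log=[]
def FN(n=3):
    f=[]
    for _ in range(n): manip.dwell(.025); f.append(manip.state()["contact_force"])
    return (np.mean(f,axis=0)-f0)@Gn+.5
fn=FN(4)
pts=[(k*.25,0) for k in range(9)]+[(2,k*.25) for k in range(1,9)]
for i,j in pts:
    h+=np.clip((fn-4)/2000*.6,-.001,.001)
    manip.move_linear(dot(i,j,h),rate=.04)
    fn=FN(); s=manip.state()
    log.append((i,j,h*1e3,fn,*((s["tool_pos"]-dot(i,j,h))@G*1e3)))
manip.move_linear(dot(2,2,h+.05),rate=.12)
print(np.array(log)); print(manip.state()["clock"])
E
```

```text
[[  0.       0.     -37.7441   3.7206   0.155    0.0479   0.0661]
 [  0.25     0.     -37.8279   4.2848  -0.6165   0.0261  -0.0635]
 [  0.5      0.     -37.7425   3.5825  -0.9437  -0.0567  -0.2175]
 [  0.75     0.     -37.8678   4.3733  -0.8045  -0.0518  -0.1764]
 [  1.       0.     -37.7558   4.221   -1.0259  -0.0358  -0.2492]
 [  1.25     0.     -37.6895   4.1797  -1.0174  -0.0722  -0.2493]
 [  1.5      0.     -37.6356   4.3009  -0.991   -0.0603  -0.2424]
 [  1.75     0.     -37.5453   4.1476  -1.028   -0.0718  -0.2479]
 [  2.       0.     -37.501    3.7041  -0.974   -0.0644  -0.2219]
 [  2.       0.25   -37.5898   3.447   -0.1774  -0.56    -0.0897]
 [  2.       0.5    -37.7557   4.0439   0.1399  -0.5281   0.0322]
 [  2.       0.75   -37.7425   3.164   -0.0378  -0.4807  -0.0197]
 [  2.       1.     -37.9933   4.2444  -0.0246  -0.4351  -0.0002]
 [  2.       1.25   -37.92     4.4685  -0.0533  -0.5285  -0.0248]
 [  2.       1.5    -37.7794   3.6261  -0.0528  -0.5253  -0.016 ]
 [  2.       1.75   -37.8916   4.0739  -0.0284  -0.4771   0.0045]
 [  2.       2.     -37.8694   4.3283  -0.0099  -0.5098   0.0026]]
32.025
```

The force held between 3.2 and 4.5 N along the whole stroke. Retracting, then checking that the tablet and bystanders haven't moved.

```bash
python3 - <<'E'
from plan import *
from cell import manip,cams
s=manip.state(); p=s["tool_pos"]
manip.move_linear([p[0]-.05,p[1],.33],rate=.2); manip.dwell(.3)
for n,b in(("scene",(285,218,390,265)),("side",(215,185,355,280))):
    c=cams.capture(n); o0=load(n+"0.npz"); cv2.imwrite(f"pics/{n}4.png",c["image"])
    D=dots(c,b,120)[:,:2];D0=dots(o0,b,120)[:,:2]
    print(n,[tuple((np.array(d)).round(1))+(round(float(np.linalg.norm(D0-d,axis=1).min()),2),) for d in D])
s=manip.state();print(s["clock"],s["contact_force"],s["tool_pos"])
E
```

```text
scene [(np.float64(322.0), np.float64(228.1), 0.0), (np.float64(338.2), np.float64(229.6), 0.01), (np.float64(355.0), np.float64(231.1), 0.01), (np.float64(319.9), np.float64(236.6), 0.0), (np.float64(336.3), np.float64(238.2), 0.3), (np.float64(353.6), np.float64(239.8), 0.09), (np.float64(317.3), np.float64(245.3), 0.0), (np.float64(334.8), np.float64(246.9), 0.0), (np.float64(352.0), np.float64(248.7), 0.0)]
side [(np.float64(283.2), np.float64(208.5), 0.01), (np.float64(267.9), np.float64(217.6), 0.13), (np.float64(295.3), np.float64(216.1), 0.01), (np.float64(280.2), np.float64(225.6), 0.43), (np.float64(308.1), np.float64(224.3), 0.02), (np.float64(252.0), np.float64(227.4), 0.01), (np.float64(222.0), np.float64(227.1), 29.99), (np.float64(351.0), np.float64(230.5), 0.02), (np.float64(346.9), np.float64(233.6), 0.01), (np.float64(263.7), np.float64(236.0), 0.0), (np.float64(292.4), np.float64(234.4), 0.02), (np.float64(337.8), np.float64(240.1), 0.02), (np.float64(276.1), np.float64(245.1), 0.01), (np.float64(318.2), np.float64(253.8), 0.21), (np.float64(264.0), np.float64(260.0), 0.72), (np.float64(300.9), np.float64(265.9), 0.78), (np.float64(274.1), np.float64(268.0), 0.65), (np.float64(290.8), np.float64(272.8), 0.95)]
33.95 [ 0.6874  0.2748 -0.1837] [0.4135 0.066  0.3297]
```

```bash
sleep 1
```

```text
(no output)
```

View pics/scene4.png

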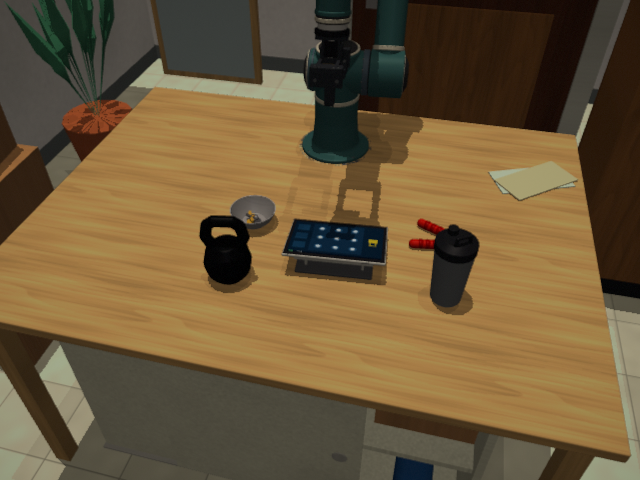

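View pics/side4.png

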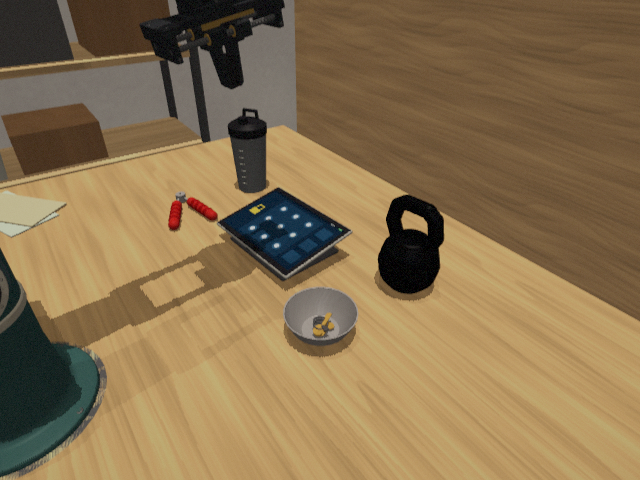

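Everything stands where it did: dot pixels are unchanged apart from up to 0.4 px under the arm's shadow, and the hand is clear. Handing in.

```bash
python3 - <<'E'
from cell import manip,order
order.close_job(); print(manip.state()["clock"])
E
```

```text
the job is handed in; nothing more can be done
the job is handed in; nothing more can be done
```

I drew the L in one unbroken stroke with the fingers shut: far left, middle left, near left, near middle, near right. Then I lifted off and handed the job in at about 34 s of the 51 s allowed. The hand-in gives no verdict and the screen showed no sign of being unlocked that I could see.

**Last checks:**
- **Force:** it read 3.2–4.5 N at the 17 points sampled along the stroke. I added 0.5 N to those readings because the force zero was low. I didn't read the force between those points.
- **Path:** the reported tool position stayed within about 1 mm of the planned line. Touchdown on the far left dot was confirmed in two camera views.
- **Nothing moved:** the dots sit where they did, apart from up to 0.4 px where the arm's shadow falls on the glass. By eye, the kettlebell, hand gripper, bowl and shaker stand as before, and the hand is well clear.

**Disagreements:**
- **Fingertip position:** the glass was met about 36 mm lower along the tool than the stated tool point implied. The pictures showed the real fingertips short of that point along the tool axis, with no sideways error. I went down by touch instead, which cost about 10 s.
- **Glass height:** the two-camera measurement put the grid middle about 2.7 mm higher than the given sizes imply. Finding the glass by touch made this harmless.

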